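Load the spice rack and hold its spring cover open

TASK

Load the spice rack: first put the jar with the yellow sticker into the open pocket marked with one dot, then the jar with the blue sticker into the pocket marked with two dots, each upright, right down on the pocket floor and let go. Then take the sliding cover over the three-dot pocket by its black fin, pull it out against its spring until its brass pointer stands at the red clip, and keep it there so that I can drop in the green jar: the program finishes while the robot is still holding the cover at the mark. Don't let the cover snap back, and leave the green jar, the mug and the tin where they stand.

Things in the scene. Friction and masses are not known exactly. Their poses are not given: they have to be found in the camera images.
- cabinet_corner (a point): Lower front left corner of the solid wall cabinet that hangs over the back of the worktop, fixed, 450 mm above the worktop. The cabinet reaches from here up, back to the wall and far to the robot's right; its latches stand 30 mm farther forward. Arms and wrists must keep in front of it while they work on the rack.
- jar_yellow: Spice jar of glass, a cylinder 41 mm in diameter and 105 mm tall, about 0.11 kg, with a black screw cap (the top 21 mm) that carries a yellow round sticker on top and a yellow band. Stands upright and loose on the worktop. Origin at the centre of its underside, z up along the jar. Goes into the one-dot pocket, first.
- jar_blue: Spice jar of glass, a cylinder 41 mm in diameter and 105 mm tall, about 0.11 kg, with a black screw cap (the top 21 mm) that carries a blue round sticker on top and a blue band. Stands upright and loose on the worktop. Origin at the centre of its underside, z up along the jar. Goes into the two-dot pocket, second.
- jar_green: Spice jar of glass, a cylinder 41 mm in diameter and 105 mm tall, about 0.11 kg, with a black screw cap (the top 21 mm) that carries a green round sticker on top and a green band. Stands upright and loose on the worktop. Origin at the centre of its underside, z up along the jar. Is left where it stands.
- rack: Fixed light-wood spice rack, 104 mm (its x) by 310 mm (its y), 55 mm high. Origin at the centre of its underside; x to its back (away from robot), y to its one-dot end (robot's left), z up. Three pockets 75 mm apart on its middle line, black dots before them; the three-dot one lies under the cover. 9 mm rails at x = +-34 mm guide the cover; a tube at the back edge rises 13 mm above the top.
- pocket1 (a point): Centre of the floor of the pocket marked with one dot; the pocket's mouth is 40 mm above this point, at the rack's top face. Round, 45 mm in diameter, slightly chamfered. At y = +105 mm of the rack.
- pocket2 (a point): Centre of the floor of the pocket marked with two dots; the pocket's mouth is 40 mm above this point, at the rack's top face. Round, 45 mm in diameter, slightly chamfered. At y = +30 mm of the rack, 75 mm from pocket1.
- cover (a joint): Travel of the aluminium sliding cover (62 x 56 x 5 mm, on the rack's top face) along the rack's -y (to the robot's right): 0 m shut over the three-dot pocket, at most 0.085. A spring always pulls it shut, with about 6.5 N when shut and 12 N at 0.07 m. It starts shut.
- cover_fin (a point): Centre of the top edge of the cover's upright black fin, the grip: 10 mm thick along the rack's y, 46 mm long along the rack's x, with 41 mm of free height above the cover plate, top edge 102 mm above the worktop. It moves with the cover. With the cover shut it stands 94 mm from the centre of the two-dot pocket.
- cover_pointer (a point): Front tip of the brass pointer (4 mm wide) that reaches forward from the cover over the front rail, at the same rack y as the fin's centre. It moves with the cover.
- mark_clip: Red clip (8 mm wide along the rack's y) on the rack's front top edge: the mark. It is fixed, but stands at a different place along the rack each time, 52 to 74 mm of cover travel from shut. Origin at its middle, axes as the rack's; the pointer is at the mark when it has the clip's y along the rack.
- mug: Blue-grey mug, 78 mm in diameter, 97 mm tall, loose, behind the rack; is left alone. Origin at the centre of its underside.
- tin: Food tin, 75 mm in diameter, 58 mm tall, loose, behind the rack; is left alone. Origin at the centre of its underside.

How it is judged:
By the outcome, as a careful person would: the job done as asked, in the order asked, and still so for the second after the job is handed in, while the arm keeps its last pose, push and grip.
It also fails if it takes over 72 s, if anything falls off the work surface, if the arm or the gripper's body presses on something with over 40 N, if the wrist force passes 120 N, or if a joint passes its speed limit or range.

ROBOT

A 6-joint arm with a two-finger parallel gripper is mounted at the origin on a cart in front of the work surface, level with it; the furniture and walls round the work are solid. World frame = base frame: x ahead of the robot, y to its left, z up, the work surface at z = 0. Lengths are in mm, angles in rad, forces in N, time in s.
With the tool pointing down it reaches from about 275 to 775 mm from the base axis. Payload 14.6 kg.
Tool frame: the origin (TCP) lies at the very end of the fingers, on their centre line; the grasp point (between the pads) lies r.grip_depth behind it (r.grip_depth is the distance from the TCP to the grasp point, in mm); z points along the fingers, y is the line along which they close (so a half turn about z gives the same grasp; the last joint's range is limited). The gripper opens to 85 mm and grips with 20 to 120 N. Pads are 22 mm wide; open, the fingers measure 114 mm over their backs; the gripper's body (76 mm by 85 mm) begins 54 mm behind the grasp point. The pads swing forward as they close: fully open they stand 13 mm farther back than shut.
Start: joints at [0.947, 0.263, -0.048, 1.259, 0, 1.415], TCP at [237.208, 468.359, 231.278] pointing down, gripper open.
Joint ranges: [-2.65, 2.65], [-0.89, 1.7], [-1.18, 1.37], [-2.13, 2.11], [-1.35, 1.29], [-3.14, 3.14]. Speed limits (rad/s): [1.89, 1.89, 2.57, 2.79, 3.14, 3.14].

INTERFACE

Orientations are given as [roll, pitch, yaw] about the fixed x, y, z axes, in that order (R = Rz(yaw) Ry(pitch) Rx(roll)).
In Python, from station import r, release, close, eyes, ticket gives the robot as it stands. The module is installed in compiled form; this text tells all that it offers. Calls block until the motion is done:
- r.move_pose(position, orientation): joint-space move of the TCP to a pose.
- r.move_straight(position, rot=None, vel=150): straight line of the TCP; rot=None keeps the orientation; vel is the mean speed in mm/s.
- r.set_joints(angles): joint-space move.
- release() and close(grip_force=None): open the fingers fully, or close them until they stop; grip_force is the grip in N (None keeps the last).
- r.pause(seconds).
- r.inverse_kinematics(position, orientation): joint angles nearest the present ones, or None.
- r.read_state(): the state.
- eyes.grab_frame(name): name is "scene" or "top" or "wrist"; returns the picture (400x640x3 uint8, red, green, blue); there is no depth.
- eyes.camera_info(name): a dict with "camera_matrix" (3x3 intrinsics, pixels), "pose" (4x4, takes a point from camera to world coordinates). Camera axes: x right, y down, z forward; pixel columns grow to the right and rows downward; lengths in mm; the calibration is good to about 2 mm. A picture is of the moment at which its call begins: read the wrist's pose just before it. camera_info takes no time and is no camera call; for the wrist camera it gives the pose at the moment of the call.
A pose or a line that the arm cannot do raises r.MotionError and nothing moves.
- ticket.finish_job(): hands the job in; it is judged then, once.
Trained networks look in the newest picture that a camera, given by its name, has taken for a name from the list of things; names that differ only in an ending like _2 or _b are one class to them, and where a whole thing is asked for, a point or a joint stands for the part that bears it (a point fixed in the world has none). Each returns a list of dicts, best first, with "confidence" (0 to 1); they miss things now and then, are a little off and sometimes report something else, mostly with a low value. They report only what shows in the picture. A call takes as long as a camera call.
- eyes.search_frame(query, camera): "bbox" ([left, top, right, bottom] in pixels, round what is visible of it).
- eyes.spot_point(query, camera): "at" ([row, column] in pixels: a listed point, or the origin of a listed thing).
The state is a dict: "t": time; "joint_positions": joint angles; "joint_vel": joint speeds; "tau": joint torques, N m; "eef_pos": TCP position; "tool_rot": TCP orientation; "ft_force": force on the tool from outside, world axes, zero at the start; "torque": the same for the moment, N m; "opening": finger opening in mm; "finger_force": force on a finger pad.
Only numpy, scipy, OpenCV 4.12 (cv2) and the standard library are available. Lean on these libraries where they do the work, as an engineer would, in place of code of your own. Each camera call takes 0.05 s, during which the arm holds its last target. There are 200 camera calls.

## Working session

There is one attempt and no reset: what is moved stays moved. The work goes in short steps, each a Python script; the robot and the scene stay as the last script left them, time stands still between calls to the robot, and variables do not carry over. Pictures are saved under pics/ and viewed, at most 10 in all, crops included, and the job is handed in when it is done.

```bash
mkdir -p pics
cat > h.py <<'E'
import numpy as np, cv2
from station import r, release, close, eyes, ticket
def ray(cam, px, z, info=None):
    i=info or eyes.camera_info(cam); K=np.array(i["camera_matrix"]);T=np.array(i["pose"])
    d=T[:3,:3]@np.linalg.solve(K,[px[1],px[0],1.]); o=T[:3,3]
    return o+d*(z-o[2])/d[2]
def save(cam,name):
    im=eyes.grab_frame(cam); cv2.imwrite("pics/"+name,im[:,:,::-1]); return im
E
python3 - <<'E'
from h import *
print(r.grip_depth, r.read_state())
a=save("top","top0.png"); b=save("scene","scene0.png")
for c in("top","scene"):
    i=eyes.camera_info(c); print(c,np.round(np.array(i["pose"]),3).tolist(),np.array(i["camera_matrix"])[0])
    for q,z in [("jar_yellow",0),("jar_blue",0),("jar_green",0),("rack",0),("pocket1",15),("pocket2",15),("cover_fin",102),("cover_pointer",61),("mark_clip",58),("mug",0),("tin",0),("cabinet_corner",450)]:
        for p in eyes.spot_point(q,c)[:2]:
            print(c,q,round(p["confidence"],2),np.round(p["at"],1),np.round(ray(c,p["at"],z),1))
E
```

```text
18.700000000000003 {'t': 0.0, 'joint_positions': array([ 9.46668678e-01,  2.63551479e-01, -4.89296651e-02,  1.25940083e+00,
       -4.55699059e-06,  1.41550136e+00]), 'joint_vel': array([-3.79311862e-04,  7.19389056e-05,  1.78101538e-05, -6.27064518e-04,
       -4.99051295e-04,  8.25637131e-04]), 'tau': array([-1.04923016e-03, -6.37622452e+01,  3.84567153e+01,  1.35795763e-02,
       -2.27708547e-04, -1.56114754e-05]), 'eef_pos': array([237.0624645 , 468.12697875, 230.8129642 ]), 'tool_rot': array([-3.14051937e+00, -1.63416467e-04,  2.67275988e+00]), 'ft_force': array([-0.85814673,  0.6649262 , -0.13673242]), 'torque': array([0.01712522, 0.02378942, 0.02799894]), 'finger_force': 0.0, 'opening': 85.19591367397348}
top [[0.02, -0.987, 0.162, 311.472], [-0.998, -0.029, -0.053, 94.977], [0.057, -0.16, -0.985, 1650.354], [0.0, 0.0, 0.0, 1.0]] [463.17089369   0.         318.69400013]
top jar_yellow 0.63 [219.7 242.1] [506.1 277.6   0. ]
top jar_blue 0.5 [230.7 272.7] [469.6 167.8   0. ]
top jar_blue 0.44 [229.1 375.4] [ 484.8 -200.7    0. ]
top jar_green 0.54 [245.4 236.1] [414.4 294.3   0
[... 978 characters left out ...]
ar_blue 0.24 [238.  350.2] [668.3  22.1   0. ]
scene jar_green 0.85 [233.  235.4] [400.5 280.8   0. ]
scene rack 0.8 [300.4 332.4] [ 466.5 -118.5    0. ]
scene pocket1 0.92 [272.6 311.9] [478.4 -13.3  15. ]
scene pocket1 0.9 [289.8 327.2] [472.1 -89.3  15. ]
scene pocket2 0.92 [272.6 311.9] [478.4 -13.3  15. ]
scene pocket2 0.9 [289.8 327.2] [472.1 -89.3  15. ]
scene cover_fin 0.86 [293.5 349.1] [ 466.2 -182.2  102. ]
scene cover_pointer 0.84 [314.1 332.3] [ 409.1 -180.9   61. ]
scene mark_clip 0.4 [331.3 346.9] [ 404.8 -242.1   58. ]
scene mug 0.93 [276.8 417.9] [ 715.4 -222.5    0. ]
scene tin 0.6 [237.3 349.3] [668.2  26.2   0. ]
scene cabinet_corner 0.67 [121.4 311.3] [575.4  96.9 450. ]
```

Run:
```python
import cv2
a=cv2.imread("pics/top0.png");b=cv2.imread("pics/scene0.png")
c=cv2.resize(a[150:290,200:440],None,fx=3.33,fy=3.33,interpolation=3)
cv2.imwrite("pics/topc.png",c); cv2.imwrite("pics/scenec.png",cv2.resize(b[80:380,200:500],(600,600),interpolation=3))
```

```text
(no output)
```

View pics/topc.png

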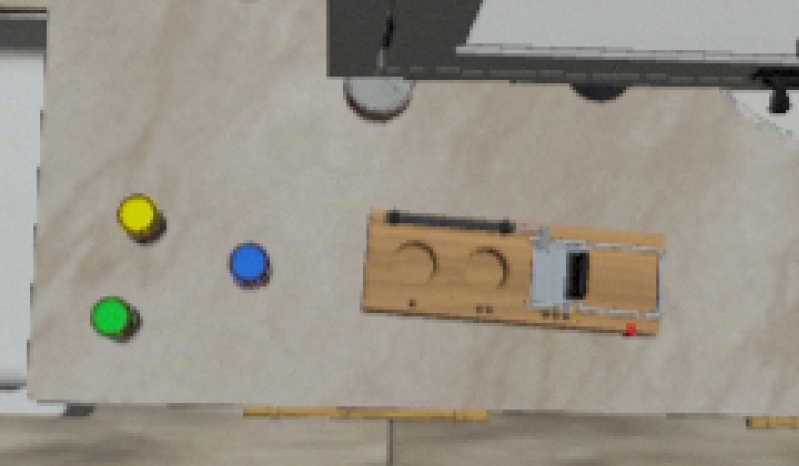

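View pics/scenec.png

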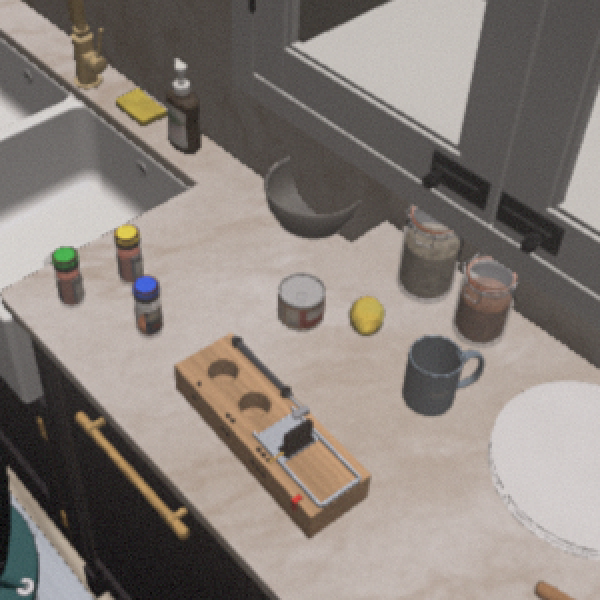

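The top crop shows yellow at (138,216), blue at (248,264), green at (112,317), the pockets at (415,262) and (488,268), the fin at (577,275) and the red clip at (630,329). The scene crop shows the same layout. The cabinet's front is at x≈570, so I'll stay low near the rack. Next I'll take wrist views of the jar and the rack.

Run:
```python
from h import *
Y=np.pi/2-.08
def look(tag,names):
    im=save("wrist",tag+".png"); i=eyes.camera_info("wrist"); s=r.read_state()
    print(tag,np.round(s["eef_pos"],1),np.round(s["tool_rot"],3),np.round(s["joint_positions"],2),"cam",np.round(np.array(i["pose"])[:3,3],1),np.round(np.array(i["pose"])[:3,2],2))
    for q,z in names:
        for p in eyes.spot_point(q,"wrist")[:3]:
            print(q,round(p["confidence"],2),np.round(p["at"],1),np.round(ray("wrist",p["at"],z,i),1))
r.move_pose([500,272,230],[np.pi,0,Y]); r.pause(.3)
look("wy",[("jar_yellow",0),("jar_blue",0),("jar_green",0)])
r.move_pose([460,-55,200],[np.pi,0,Y]); r.pause(.3)
look("wr",[("pocket1",15),("pocket2",15),("cover_fin",102),("cover_pointer",61),("mark_clip",58),("rack",0)])
print(r.read_state()["t"])
a=np.hstack([cv2.imread("pics/wy.png"),cv2.imread("pics/wr.png")]);cv2.imwrite("pics/w2.png",cv2.resize(np.vstack([cv2.imread("pics/wy.png"),cv2.imread("pics/wr.png")]),(480,600)))
save("scene","scene1.png")
```

```text
wy [499.7 272.5 230.1] [ 3.142 -0.     1.492] [0.36 0.34 0.06 1.29 0.   2.01] cam [505.6 340.9 371.7] [-0.02 -0.27 -0.96]
jar_yellow 0.8 [159.6 327.2] [512.7 268.5   0. ]
jar_blue 0.82 [259.5 296.3] [469.5 156.1   0. ]
jar_green 0.87 [146.9 227.3] [409.9 290.2   0. ]
wr [460.1 -54.6 200. ] [-3.142 -0.     1.492] [-0.29  0.17 -0.26  1.14  0.    1.36] cam [466.1  13.8 341.6] [-0.02 -0.27 -0.96]
pocket1 0.97 [120.  323.5] [471.5 -13.6  15. ]
pocket1 0.57 [197.8 331.2] [473.5 -86.9  15. ]
pocket2 0.97 [120.  323.5] [471.5 -13.6  15. ]
pocket2 0.57 [197.8 331.2] [473.5 -86.9  15. ]
cover_fin 0.59 [344.6 333.6] [ 465.2 -181.3  102. ]
cover_pointer 0.83 [316.5 272. ] [ 411.6 -180.3   61. ]
rack 0.84 [222.6 329. ] [ 469.8 -117.6    0. ]
4.9417
```

View pics/w2.png

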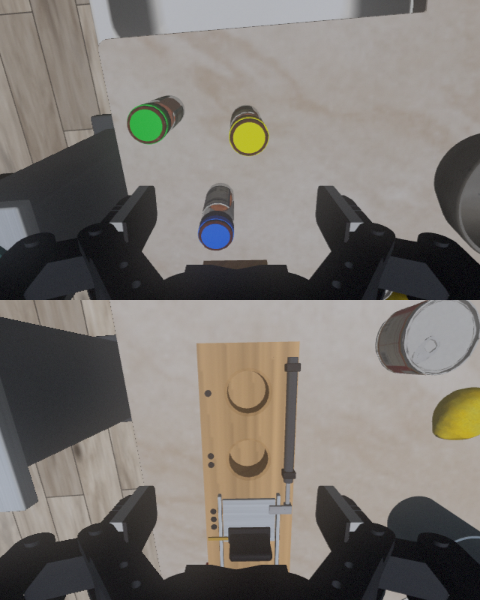

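View pics/scene1.png

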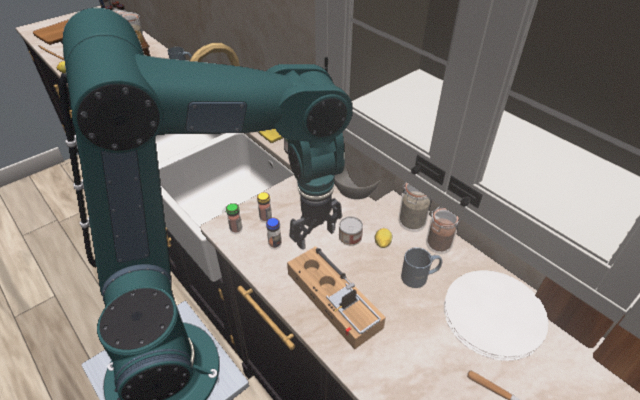

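The wrist views show pocket 1 at about (323,120) and pocket 2 at (331,198), and the jars are clear of each other. The scene view shows the wrist's pitch housing near (328,115), close to the cabinet, so I'll work out its height and front extent before going on.

Run:
```python
from h import *
# wrist cap candidates
for z in (400,450,500,550,600): print(z,[np.round(ray("scene",p,z),0).tolist() for p in ((115,328),(112,352),(85,290))])
# joint-4 axis from IK: poses sharing q2,q3 -> fit planar chain: radial rho=a*sin..; fit using many IK samples
from scipy.optimize import least_squares
Q=[];P=[]
for x in (380,440,500,560):
  for z in (80,200,300):
    for t in (-.3,0,.3):
      q=r.inverse_kinematics([x,0,z],[np.pi,t,0])
      if q is not None: Q.append(q);P.append((x,z))
Q=np.array(Q);P=np.array(P);print(len(Q),np.abs(Q[:,4]).max(),np.abs(Q[:,0]).max())
def fk(v,Q,n=3):
    a0,h,L1,f1,L2,f2,L3,f3,s3=v
    A=Q[:,1]+f1;B=Q[:,1]+s2*Q[:,2]+f2;C=Q[:,1]+s2*Q[:,2]+np.sign(s3)*Q[:,3]+f3
    x=a0+L1*np.sin(A)+L2*np.sin(B);z=h+L1*np.cos(A)+L2*np.cos(B)
    return np.c_[x,z] if n==2 else np.c_[x+L3*np.sin(C),z+L3*np.cos(C)]
for s2 in(1,-1):
  for s3 in (1,-1):
    best=min((least_squares(lambda v:(fk(np.r_[v,s3],Q)-P).ravel(),[0,300,400,0,400,np.pi/2,300,g]) for g in (1.6,0,3)),key=lambda o:o.cost)
    print(s2,s3,best.cost,np.round(best.x,2))
    if best.cost<5:
        W=fk(np.r_[best.x,s3],Q,2); print(np.round(np.c_[P,W][::3]))
```

```text
400 [[677.0, 148.0, 400.0], [739.0, 115.0, 400.0], [697.0, 345.0, 400.0]]
450 [[627.0, 91.0, 450.0], [684.0, 61.0, 450.0], [645.0, 275.0, 450.0]]
500 [[577.0, 35.0, 500.0], [630.0, 7.0, 500.0], [594.0, 205.0, 500.0]]
550 [[526.0, -22.0, 550.0], [575.0, -48.0, 550.0], [542.0, 136.0, 550.0]]
600 [[476.0, -78.0, 600.0], [521.0, -102.0, 600.0], [490.0, 66.0, 600.0]]
36 0.081259521174049 0.27824503546777146
1 1 55521.046507584506 [ 14.12 121.39 875.87   1.51 643.43  -0.94 210.17   1.49]
1 -1 42505.08065760796 [  86.82  172.33  759.02    1.93 -304.71    1.88  360.39    1.19]
-1 1 17.397625078337178 [  7.96 169.77 571.59   0.   372.2    1.43 426.63   1.57]
-1 -1 41187.37469780221 [3.3950e+01 1.1470e+02 3.0466e+02 3.0000e-02 5.4488e+02 1.8400e+00
 1.6770e+02 4.3000e-01]
```

Fitting the arm's kinematics puts the wrist axis about 427 mm above the TCP, with its front about 50 mm ahead. That clears the cabinet for the pockets, and I'll lean the tool back for the fin. Now I'll rectify the wrist pictures to measure the jar tops and pocket mouths precisely.

```bash
cat >> h.py <<'E'
def rect(im,info,z,c,half=(90,90),s=3):
    "picture resampled on plane z; image up=+x, left=+y; returns image"
    K=np.array(info["camera_matrix"]);T=np.linalg.inv(np.array(info["pose"]))
    n,m=2*half[0]*s,2*half[1]*s
    v,u=np.mgrid[0:n,0:m]; X=c[0]+half[0]-v/s; Yy=c[1]+half[1]-u/s
    p=np.stack([X,Yy,np.full_like(X,z),np.ones_like(X)],-1)@T.T[:,:3]@K.T
    return cv2.remap(im,(p[...,0]/p[...,2]).astype(np.float32),(p[...,1]/p[...,2]).astype(np.float32),1)
def sticker(im,info,col,z=105):
    hsv=cv2.cvtColor(im,cv2.COLOR_RGB2HSV); lo={"y":(24,33),"b":(105,120),"g":(50,75)}[col]
    m=cv2.inRange(hsv,(lo[0],150,70),(lo[1],255,255)); n,l,st,ce=cv2.connectedComponentsWithStats(m)
    k=1+np.argmax(st[1:,4]); cs=cv2.findContours((l==k).astype(np.uint8),0,1)[0][0]
    e=cv2.fitEllipse(cs); return ray(None,(e[0][1],e[0][0]),z,info), st[k], e[1]
E
python3 - <<'E'
from h import *
i=eyes.camera_info("wrist"); T=np.array(i["pose"]); im=cv2.imread("pics/wr.png")[:,:,::-1].copy()
j=dict(i); T2=T.copy(); T2[:3,3]+=[39.6,327.1,30.1]; j["pose"]=T2
wy=cv2.imread("pics/wy.png")[:,:,::-1].copy()
for c in "ybg": print(c,sticker(wy,j,c))
R=rect(im,i,55,(470,-80),(62,130),3); cv2.imwrite("pics/rect.png",R[:,:,::-1])
g=cv2.GaussianBlur(cv2.cvtColor(R,cv2.COLOR_RGB2GRAY),(5,5),0)
h=cv2.HoughCircles(g,cv2.HOUGH_GRADIENT,1,150,param1=60,param2=14,minRadius=62,maxRadius=74)
print([] if h is None else [(532-c[1]/3,50-c[0]/3,c[2]/3) for c in h[0][:5]])
E
```

```text
y (array([512.82942488, 269.88885692, 105.        ]), array([ 311,  163,   43,   42, 1412], dtype=int32), (40.90830612182617, 42.146087646484375))
b (array([466.59112278, 156.66408864, 105.        ]), array([268, 299,  38,  33, 990], dtype=int32), (32.302738189697266, 37.08924865722656))
g (array([409.59792592, 291.36811301, 105.        ]), array([ 173,  146,   43,   42, 1418], dtype=int32), (39.82200622558594, 43.47259521484375))
[(np.float32(471.16666), np.float32(-87.5), np.float32(21.833334)), (np.float32(475.83334), np.float32(-12.833332), np.float32(22.266668))]
```

View pics/rect.png

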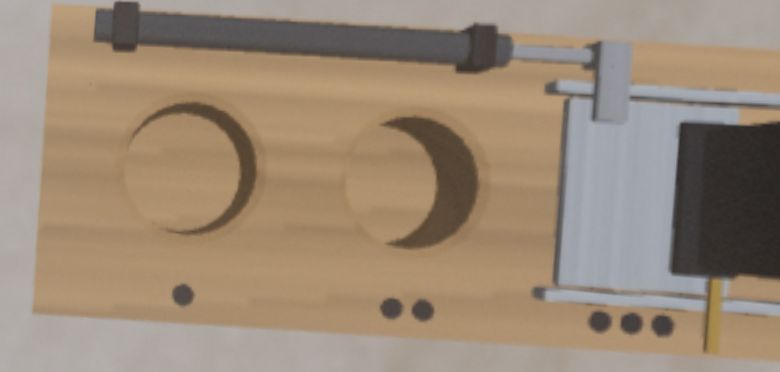

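The rectified view at z=55 puts the pocket mouths at crop (189,168) and (412,181). That is (475.8,-12.8) and (471.4,-87.4) in mm, 74.8 mm apart, so it matches the given 75 mm, and the rack yaw is about -0.062. I'll pick yellow now and measure the sticker in the hand to get the camera bias.

```bash
cat >> h.py <<'E'
RY=-0.062; Y=np.pi/2+RY; DN=[np.pi,0,Y]
def pick(x,y,col):
    r.move_pose([x,y,150],DN); r.move_straight([x,y,66],vel=80); close(40); r.pause(.2)
    s=r.read_state(); print("grip",s["opening"],s["finger_force"],np.round(s["eef_pos"],1),s["t"])
    r.move_straight([x,y,200],vel=150); r.pause(.2)
    i=eyes.camera_info("wrist"); p=r.read_state()["eef_pos"]; im=save("wrist","held_"+col+".png")
    try: print("held sticker - tcp",sticker(im,i,col,p[2]+39), p)
    except Exception as e: print(e)
E
python3 - <<'E'
from h import *
r.move_straight([500,150,235],rot=DN)
r.move_straight([512.8,269.9,200],rot=DN)
r.pause(.2); i=eyes.camera_info("wrist"); im=save("wrist","y2.png"); m=sticker(im,i,"y"); print(m)
pick(m[0][0],m[0][1],"y")
E
```

```text
(array([512.81345599, 270.4643631 , 105.        ]), array([ 290,  168,   49,   47, 1774], dtype=int32), (45.65278244018555, 47.661712646484375))
grip 39.55492904891048 40.197363160550594 [512.9 270.5  66.3] 9.9833
held sticker - tcp (array([513.09886647, 270.96650471, 238.32672   ]), array([ 265,  261,  101,   89, 7084], dtype=int32), (88.1517562866211, 100.38513946533203)) [512.54306757 270.36516132 199.32672   ]
```

```bash
ls pics
```

```text
held_y.png
rect.png
scene0.png
scene1.png
scenec.png
top0.png
topc.png
w2.png
wr.png
wy.png
y2.png
```

View pics/held_y.png

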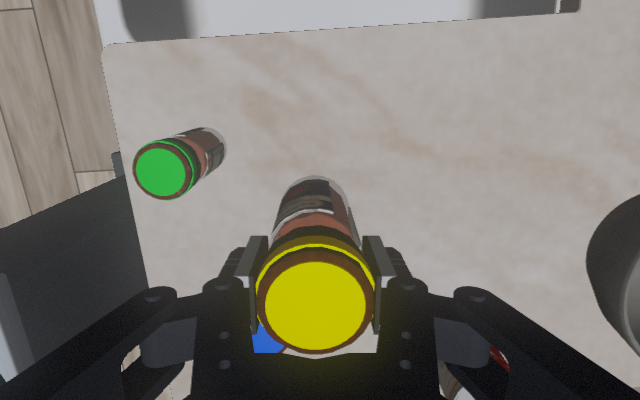

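The jar is held upright, with its sticker at about (315,305). Bias is about 0.5 mm, so I'll place it in pocket 1.

```bash
cat >> h.py <<'E'
def place(x,y):
    r.move_straight([x-5,200,200]); r.move_straight([x,y,165]); r.pause(.2)
    f0=r.read_state()["ft_force"]; z=165
    for z in list(range(120,78,-4)):
        r.move_straight([x,y,z],vel=60); s=r.read_state(); f=s["ft_force"]-f0
        if np.abs(f).max()>4: print(z,np.round(s["eef_pos"],1),np.round(f,1))
        if f[2]>10 or np.hypot(*f[:2])>10: break
    s=r.read_state();print("end",z,np.round(s["eef_pos"],1),np.round(s["ft_force"]-f0,1),s["t"])
E
python3 - <<'E'
from h import *
place(475.6,-12.9)
E
```

```text
80 [476.  -13.   80.3] [-2.   1.1  8.6]
end 80 [476.  -13.   80.3] [-2.   1.1  8.6] 17.1667
```

The jar met the floor at TCP z≈81, as expected. Release it and fetch blue.

Run:
```python
from h import *
release(); r.pause(.2)
r.move_straight([475.6,-13,165],vel=150)
r.move_straight([468,156,200]); r.pause(.2)
i=eyes.camera_info("wrist"); im=save("wrist","b2.png"); m=sticker(im,i,"b"); print(m)
if abs(m[0][0]-467)<6 and abs(m[0][1]-156.5)<6:
    pick(m[0][0],m[0][1],"b")
```

```text
(array([466.93751046, 157.25355437, 105.        ]), array([ 290,  168,   47,   46, 1681], dtype=int32), (44.80105209350586, 45.97275924682617))
grip 40.17184287251771 39.86917041242123 [467.1 157.3  66.3] 22.35
held sticker - tcp (array([467.1463847 , 157.7371521 , 238.38759497]), array([ 265,  262,  101,   88, 6966], dtype=int32), (87.38233184814453, 99.5539779663086)) [466.63110775 157.20198068 199.38759497]
```

```bash
sed -i 's/r.move_straight(\[x-5,200,200\]); r.move_straight(\[x,y,165\])/r.move_straight([x,y,205])/' h.py
python3 - <<'E'
from h import *
place(471.1,-87.6)
E
```

```text
80 [471.4 -87.8  80.3] [-2.1 -0.7  7.1]
end 80 [471.4 -87.8  80.3] [-2.1 -0.7  7.1] 29.6917
```

Blue is seated too. Release, rise, turn with a lean toward the robot, and measure the fin, pointer and clip.

```bash
cat >> h.py <<'E'
FN=[np.pi,0.25,np.pi+RY]
E
python3 - <<'E'
from h import *
release(); r.pause(.2)
r.move_straight([471,-87.6,175],vel=150)
r.move_straight([455,-205,200],rot=FN,vel=100); r.pause(.2)
i=eyes.camera_info("wrist"); im=save("wrist","fin.png"); s=r.read_state()
print(np.round(s["eef_pos"],1),np.round(s["joint_positions"],2),np.round(np.array(i["pose"])[:3,3]),s["t"])
for q,z in [("cover_fin",102),("cover_pointer",63),("mark_clip",58),("pocket2",15),("jar_blue",15)]:
    for p in eyes.spot_point(q,"wrist")[:2]: print(q,round(p["confidence"],2),np.round(p["at"],1),np.round(ray("",p["at"],z,i),1))
save("scene","scene2.png")
E
```

```text
[ 455.  -204.8  200. ] [-0.67  0.08 -0.4   0.88  0.14 -0.59] [ 354. -199.  320.] 33.175
cover_fin 0.96 [167.2 349.3] [ 463.  -182.2  102. ]
cover_pointer 0.96 [ 83.2 346.4] [ 416.2 -180.4   63. ]
mark_clip 0.57 [ 78.5 266.4] [ 410.6 -237.1   58. ]
jar_blue 0.88 [125.5 446.3] [470.6 -88.9  15. ]
```

View pics/fin.png

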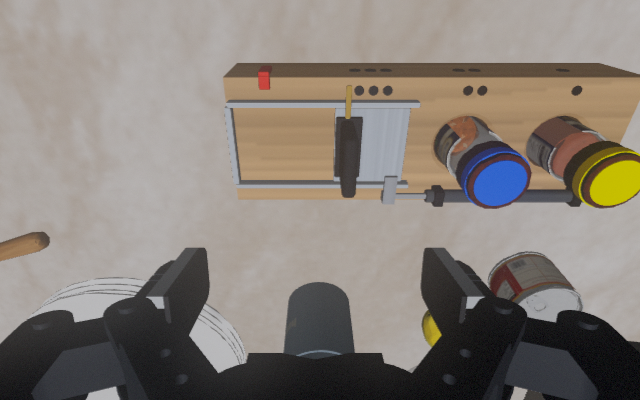

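View pics/scene2.png

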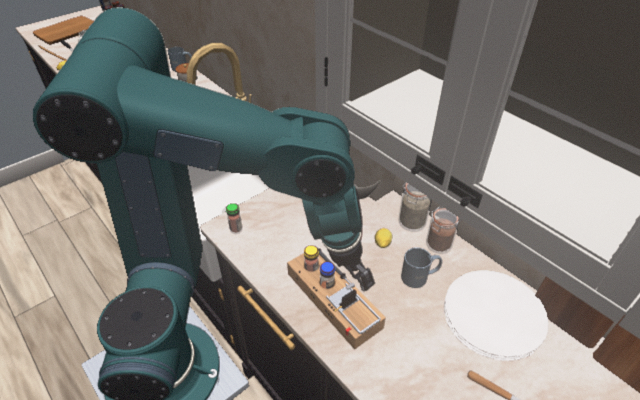

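The wrist view shows both jars seated, the pointer tip at about (348,88) and the clip at (264,80), so the travel is about 57 mm. The scene view shows the wrist clear of the cabinet. Next: grip the fin and pull to 50 mm, then measure the remaining gap in the picture.

```bash
cat >> h.py <<'E'
U=np.array([-np.sin(RY),np.cos(RY),0]) # rack y
def gap(tag):
    i=eyes.camera_info("wrist"); im=save("wrist",tag+".png"); h=cv2.cvtColor(im,cv2.COLOR_RGB2HSV)
    red=cv2.inRange(h,(0,180,80),(6,255,255)); n,l,st,ce=cv2.connectedComponentsWithStats(red)
    print("red",[(st[k].tolist(),np.round(ce[k],1)) for k in range(1,n) if st[k][4]>30])
    for q,z in [("cover_pointer",63),("mark_clip",58)]:
        for p in eyes.spot_point(q,"wrist")[:1]:
            w=ray("",p["at"],z,i); print(q,round(p["confidence"],2),np.round(p["at"],1),np.round(w,1),"rack-y",round(float(w@U),1))
    return im,i
E
python3 - <<'E'
from h import *
F=np.array([469.0,-181.6,68.])
r.move_straight(F+[0,0,85],rot=FN); r.move_straight(F,vel=70); r.pause(.1)
s=r.read_state(); print(np.round(s["eef_pos"],1),np.round(s["ft_force"],1))
close(80); r.pause(.2)
s=r.read_state(); print(np.round(s["eef_pos"],1),np.round(s["ft_force"],1),s["opening"],s["finger_force"])
r.move_straight(F-50*U,vel=40); r.pause(.2)
s=r.read_state(); print(np.round(s["eef_pos"],1),np.round(s["ft_force"],1),s["opening"],s["finger_force"],s["t"])
im,i=gap("g1")
cv2.imwrite("pics/g1c.png",cv2.resize(im[0:240,140:460,::-1],(800,600)))
E
```

```text
[ 469.2 -181.7   68.3] [ 0.2 -0.   1.1]
[ 469.  -181.6   68.1] [-2.3  0.8  6. ] 9.018094202301587 77.89946436882019
[ 465.9 -230.2   68. ] [-0.5 10.3  8.6] 9.174723853075532 78.81746649742126 37.925
red [([273, 113, 21, 31, 505], array([283.8, 129.4])), ([610, 369, 30, 28, 218], array([623.2, 382.3]))]
cover_pointer 0.75 [139.6 311.7] [ 415.  -228.6   63. ] rack-y -202.4
mark_clip 0.9 [124.1 284.1] [ 410.1 -238.7   58. ] rack-y -212.9
```

View pics/g1c.png

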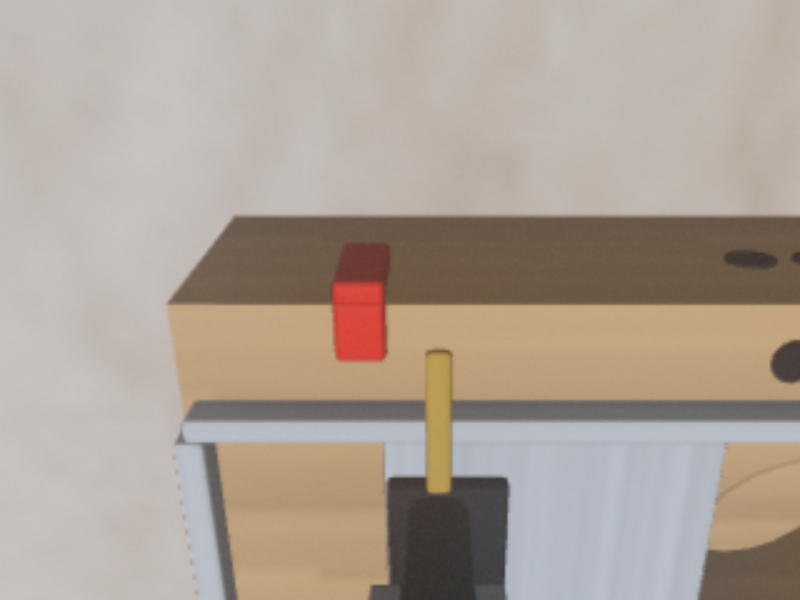

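The crop shows the pointer at x≈439 and the clip's top at x≈360, about 6.6 px/mm, so roughly 12 mm remain. I'll pull that and look again.

Run:
```python
from h import *
F=np.array([469.0,-181.6,68.])
r.move_straight(F-62*U,vel=30); r.pause(.3)
s=r.read_state(); print(np.round(s["eef_pos"],1),np.round(s["ft_force"],1),s["opening"],s["finger_force"],s["t"])
im,i=gap("g2")
cv2.imwrite("pics/g2c.png",cv2.resize(im[80:200,220:380,::-1],(800,600),interpolation=3))
```

```text
[ 465.2 -242.    68. ] [-0.2 11.1  9.2] 9.229890231861791 78.92808794975281 38.925
red [([305, 113, 20, 31, 516], array([314.5, 127. ])), ([627, 375, 13, 18, 88], array([635. , 383.4]))]
cover_pointer 0.8 [140.3 314.3] [ 414.6 -239.4   63. ] rack-y -213.3
mark_clip 0.68 [122.5 312.6] [ 409.4 -239.7   58. ] rack-y -213.9
```

View pics/g2c.png

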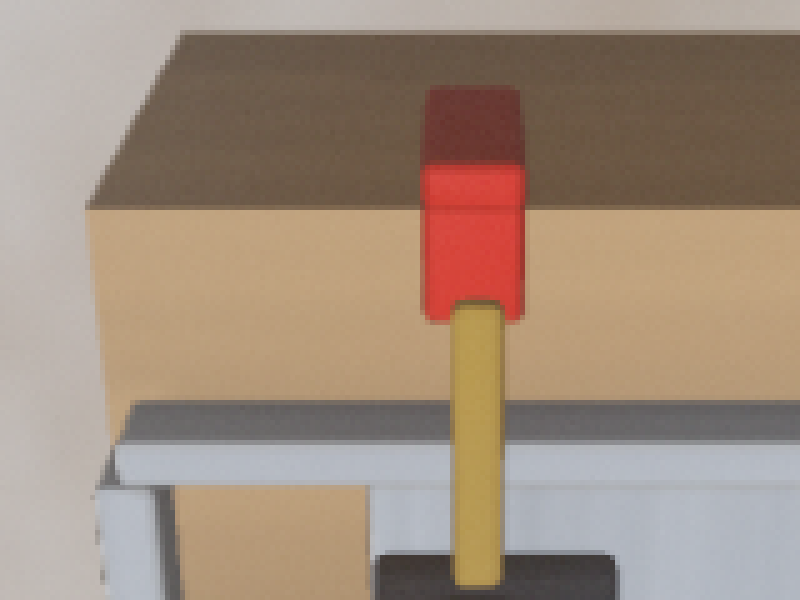

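The pointer (x≈477) is within 0.3 mm of the clip's centre (x≈473). I'll take out the last 0.3 mm, check that the hold is steady, and hand in.

Run:
```python
from h import *
F=np.array([469.0,-181.6,68.])
r.move_straight(F-62.3*U,vel=10); r.pause(.5); gap("g3")
s=r.read_state(); print(np.round(s["eef_pos"],1),np.round(s["ft_force"],1),s["opening"],s["finger_force"],s["t"])
print(ticket.finish_job())
```

```text
red [([305, 113, 20, 31, 505], array([315.2, 127.2])), ([628, 373, 12, 20, 104], array([634.4, 382. ]))]
cover_pointer 0.74 [138.5 315.7] [ 413.9 -239.1   63. ] rack-y -213.0
mark_clip 0.98 [125.7 317.4] [ 410.8 -238.3   58. ] rack-y -212.4
[ 465.2 -242.3   68. ] [-0.  11.1  9.1] 8.918937395260533 78.93120288848877 39.975
the job is handed in; nothing more can be done
None
```

I put the yellow jar in the one-dot pocket and then the blue jar in the two-dot pocket, both down on the floor and released; the robot is still holding the cover with its pointer within about 0.5 mm of the red clip, and I handed the job in at about 40 s.

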